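Seat the tumbler head and hold its drum heavy side down

TASK

Lift the blue tumbler head by its carrying bar and set it fully home and flush on the two pegs of its grey base. Its closed drum is packed heavier on one side, which cannot be seen: turn the drum round by the orange crank handle, feel through the force where the heavy side is, and finish with the heavy side straight down and the drum still, the fingers still gripping the crank handle (do not let go at the end). Leave the glassware where it stands.

Things in the scene. Friction and masses are not known exactly. Their poses are not given: they have to be found in the camera images.
- head: Tumbler head, loose, 0.87 kg in all, upright, z up. Origin: on the underside of its blue foot plate, midway below the carrying bar. Plate 130 mm (x) by 163 mm (y -75 to +88), 14 thick, two through holes 14 wide at (x, y) = (-45, +58) and (+45, -52). On it two blue cheeks at y = -42 and +42, each 46 mm in x, 8 thick, up to z = 190. It keeps level when lifted by the bar.
- carry_bar (a point): Centre of the black carrying bar on top of the head, at (0, 0, 179) mm in the head's frame, same axes. The bar runs along the head's y, 76 mm free between the cheeks, 22 mm wide (x) and 22 mm high; the drum's top is 23 mm below its underside. Grip it from above across its width.
- drum_mid (a point): Middle of the closed white drum between the cheeks, at (0, 0, 90) mm in the head's frame, same axes; the drum turns about the head's y, 110 mm in diameter, 60 long. Crank outside the -y cheek: steel arm at y = -48 to -56 reaching 50 mm each way, orange handle at one end, short dark stub at the other. The stub balances the handle: crank and empty drum are balanced, only the hidden load is not.
- axle (a point): Point on the drum's axis beyond the crank, at (0, -100, 90) mm in the head's frame, same axes: centre of the circle of 42 mm radius that handle_mid runs round, in the head's x-z plane.
- handle_mid (a point): Where to grip the orange handle: on its centre line, 42 mm from the axle, y = -100 mm in the head's frame. The handle is parallel to the head's y, 20 mm in diameter, from y = -62 to -122, and spins freely on its pin: fingers pointing down and closing along the head's x can carry it right round the circle in one grasp. This point's own axes turn with the handle and mean nothing.
- handle: The orange crank handle, 20 mm in diameter, 60 mm long; its origin is on its centre line at y = -92 mm in the head's frame, 42 mm from the axle. Its axes turn with it.
- drum (a joint): Turn of drum and crank in rad, no stops: 0 with the handle straight above the axle, pi/2 with it on the head's +x side. Steady drag of 0.08 N m, so the drum stays where it is left. The hidden load, fixed in the drum, unknown in place, adds or takes up to 0.048 to 0.072 N m (1.1 to 1.7 N at the handle) as its side rises or sinks: most with it level with the axle. It never starts at the bottom.
- dock: Grey base of the tumbler, fixed. Origin on the table under the place where the head's origin belongs; the seated head has the same axes. Block 150 mm (x) by 190 mm (y), top at z = 30; at its +y end (y = 95 to 165) a cream panel housing 55 high. Two steel pegs at (x, y) = (-45, +58) and (+45, -52) mm, 20 high, 12 thick for the lowest 8 mm, then tapering to 6 at the tip.
- dock_seat (a point): Where the origin of the head must come: at (0, 0, 30) mm in the base's frame, on top of the grey block, same axes.
- flask_tall: Glass flask with a square violet stopper, 198 mm high, 72 mm across. Origin at the centre of its underside. Leave alone.
- flask_small: Glass flask with a square violet stopper, 158 mm high, 60 mm across. Origin at the centre of its underside. Leave alone.
- beaker: Glass beaker, 85 mm high, 68 mm across. Origin at the centre of its underside. Leave alone.
- bottle: Amber glass bottle with a white cap, 150 mm high, 64 mm across. Origin at the centre of its underside. Leave alone.

How it is judged:
By the outcome, as a careful person would: the job done as asked, in the order asked, and still so for the second after the job is handed in, while the arm keeps its last pose, push and grip.
It also fails if it takes over 72 s, if anything falls off the work surface, if the arm or the gripper's body presses on something with over 40 N, if the wrist force passes 120 N, or if a joint passes its speed limit or range.

ROBOT

A 7-joint arm with a two-finger parallel gripper is mounted at the origin on the work surface. World frame = base frame: x ahead of the robot, y to its left, z up, the work surface at z = 0. Lengths are in m, angles in rad, forces in N, time in s.
With the tool pointing down it reaches from about 0.425 to 0.875 m from the base axis. Payload 9.9 kg.
Tool frame: the origin (TCP) lies midway between the tips of the shut fingers; the grasp point (between the pads) lies behind it (r.grasp_offset is the z of the grasp point in the tool frame, in m); z points along the fingers, y is the line along which they close (so a half turn about z gives the same grasp; the last joint's range is limited). The gripper opens to 85 mm and grips with 20 to 120 N. Pads are 22 mm wide; open, the fingers measure 114 mm over their backs; the gripper's body (76 mm by 85 mm) begins 54 mm behind the grasp point. The pads swing forward as they close: fully open they stand 13 mm farther back than shut.
Start: joints at [-1.305, 0.576, 0.025, 1.437, -0.015, 1.129, -0.057], TCP at [0.231, 0.634, 0.231] pointing down, gripper open.
Joint ranges: [-2.76, 2.76], [-0.34, 2.15], [-1.52, 1.57], [0.19, 2.46], [-1.09, 4.23], [0.17, 1.99], [-2.82, 2.82]. Speed limits (rad/s): [2.22, 2.22, 3.01, 3.01, 3.14, 3.14, 3.14].

INTERFACE

Orientations are given as [roll, pitch, yaw] about the fixed x, y, z axes, in that order (R = Rz(yaw) Ry(pitch) Rx(roll)).
In Python, from rig import r gives the robot as it stands. Calls block until the motion is done:
- r.move_pose(position, orientation): joint-space move of the TCP to a pose.
- r.move_l(position, speed=0.15, orientation=None, max_force=None): straight line of the TCP; orientation=None keeps the orientation; speed is the mean speed in m/s. With max_force (N) it stops when the force on the tool has changed by that much, and returns True; else False.
- r.move_j(angles): joint-space move.
- r.set_gripper(opening, strength=None): opening from 0.0 (shut) to 1.0 (fully open); strength is the grip in N (None keeps the last); returns when the fingers have stopped.
- r.wait(seconds).
- r.ik(position, orientation): joint angles nearest the present ones, or None.
- r.capture(name): name is "scene" or "top"; returns a dict with "img" (400x640x3 uint8, red, green, blue), "depth" (400x640 float32, m along the optical axis (not along the pixel's ray), 0 where there is no reading), "vfov" (degrees; the focal length in pixels is half the picture's height over the tangent of half this angle, whatever the lens; pixels are square), "cx", "cy" (the principal point, pixels), "extrinsics" (4x4, takes a point from world to camera coordinates). Camera axes: x right, y down, z forward; pixel columns grow to the right and rows downward; lengths in m; the calibration is good to about 2 mm. A picture is of the moment at which its call begins.
A pose or a line that the arm cannot do raises r.MotionError and nothing moves.
- r.hand_in(): hands the job in; it is judged then, once.
Trained networks look in the newest picture that a camera, given by its name, has taken for a name from the list of things; names that differ only in an ending like _2 or _b are one class to them, and where a whole thing is asked for, a point or a joint stands for the part that bears it (a point fixed in the world has none). Each returns a list of dicts, best first, with "conf" (0 to 1); they miss things now and then, are a little off and sometimes report something else, mostly with a low value. They report only what shows in the picture. A call takes as long as a camera call.
- r.spot_in(camera, label): "centre" ([x, y, z] in m, in world coordinates, good to about 4 mm: the middle of the surface that is visible of it).
- r.trace(camera, label): "mask" (400x640 bool, what is visible of it).
Readings, each from a call of its own:
- r.get_clock(): time.
- r.get_qpos(): joint angles.
- r.get_joint_velocities(): joint speeds.
- r.get_joint_torque(): joint torques, N m.
- r.get_position(): TCP position.
- r.get_ee_rot(): TCP orientation.
- r.get_wrist_force(): force on the tool from outside, world axes, zero at the start.
- r.get_torque(): the same for the moment, N m.
- r.get_width(): opening from 0.0 (shut) to 1.0 (fully open).
- r.get_grip_force(): force on a finger pad.
Only numpy, scipy, OpenCV 4.12 (cv2) and the standard library are available. Lean on these libraries where they do the work, as an engineer would, in place of code of your own. Each camera call takes 0.05 s, during which the arm holds its last target. There are 200 camera calls.

## Working session

There is one attempt and no reset: what is moved stays moved. The work goes in short steps, each a Python script; the robot and the scene stay as the last script left them, time stands still between calls to the robot, and variables do not carry over. Pictures are saved under pics/ and viewed, at most 10 in all, crops included, and the job is handed in when it is done.

```bash
ls; mkdir -p pics
cat > h.py <<'E'
from rig import r
import numpy as np, cv2
def cap(n):
    c=r.capture(n); c['f']=200/np.tan(np.radians(c['vfov'])/2); return c
def cloud(c):
    d=c['depth']; v,u=np.mgrid[:400,:640]
    P=np.stack([(u-c['cx'])/c['f']*d,(v-c['cy'])/c['f']*d,d],-1)
    E=c['extrinsics']; W=(P-E[:3,3])@E[:3,:3]
    W[d==0]=np.nan; return W
def proj(c,p):
    E=c['extrinsics']; q=E[:3,:3]@np.array(p)+E[:3,3]
    return q[:2]/q[2]*c['f']+[c['cx'],c['cy']]
E
python3 - <<'E'
from h import *
ims=[]
for n in ['scene','top']:
    c=cap(n); W=cloud(c); np.savez(n+'.npz',W=W,img=c['img'],**{k:c[k] for k in('f','cx','cy','extrinsics')})
    cv2.imwrite(f'pics/{n}0.png',c['img'][...,::-1]); 
    for l in ['head','carry_bar','drum_mid','handle','dock','flask_tall','flask_small','beaker','bottle']:
        print(n,l,[(np.round(d['centre'],3).tolist(),round(float(d['conf']),2)) for d in r.spot_in(n,l)[:2]])
print(r.get_clock(),r.grasp_offset,r.get_ee_rot())
E
```

```text
pics
scene head [([0.577, -0.224, 0.091], 0.69)]
scene carry_bar [([0.58, -0.224, 0.089], 0.61)]
scene drum_mid [([0.579, -0.228, 0.088], 0.71)]
scene handle [([0.54, 0.149, 0.029], 0.66), ([0.59, -0.248, 0.121], 0.48)]
scene dock [([0.538, 0.148, 0.028], 0.62)]
scene flask_tall [([0.741, 0.121, 0.062], 0.57), ([0.743, 0.233, 0.052], 0.28)]
scene flask_small [([0.747, 0.014, 0.055], 0.79), ([0.541, 0.148, 0.03], 0.19)]
scene beaker [([0.595, -0.344, 0.127], 0.32)]
scene bottle [([0.546, 0.451, 0.085], 0.73)]
top head [([0.539, -0.233, 0.101], 0.73), ([0.725, 0.01, 0.059], 0.49)]
top carry_bar [([0.544, -0.233, 0.097], 0.91)]
top drum_mid [([0.544, -0.239, 0.104], 0.82), ([0.588, -0.337, 0.126], 0.27)]
top handle [([0.586, -0.342, 0.126], 0.49)]
top dock [([0.519, 0.136, 0.028], 0.61)]
top flask_tall [([0.728, 0.113, 0.066], 0.89), ([0.54, -0.258, 0.129], 0.35)]
top flask_small [([0.726, 0.009, 0.06], 0.59)]
top beaker [([0.761, 0.237, 0.044], 0.96)]
top bottle [([0.516, 0.438, 0.098], 0.76)]
1.0 -0.0187 [-3.14156229e+00  1.98148884e-06  2.79177491e+00]
```

View pics/scene0.png

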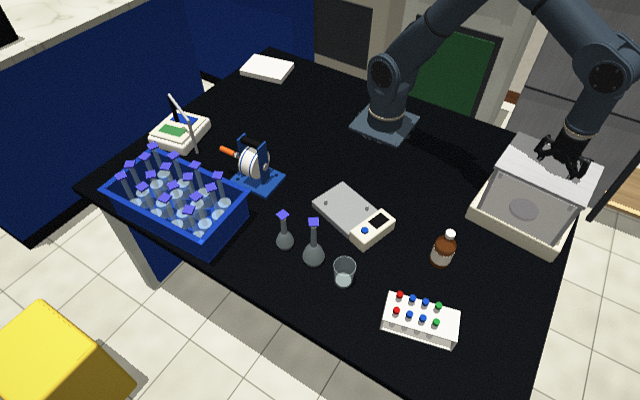

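View pics/top0.png

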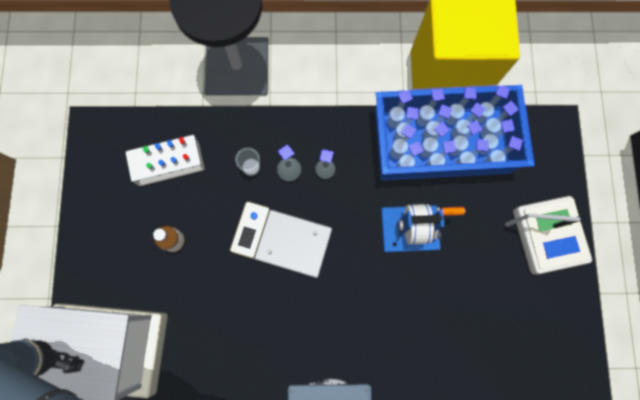

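The scene picture shows the head at (255,165) with its crank to the left, and the dock at (345,210) with its cream housing toward the bottle. The top picture shows the head plate at (411,228), the handle at (454,211), and the dock at (280,240) with pegs at (315,233) and (269,252). I'll fit poses from the clouds next.

```bash
python3 - <<'E'
from h import *
for n in ['top','scene']:
    z=np.load(n+'.npz'); W=z['W']; img=z['img'].astype(int); R,G,B=[img[...,i] for i in range(3)]
    x,y,h=W[...,0],W[...,1],W[...,2]
    reg=(abs(x-.55)<.12)&(abs(y+.23)<.14)
    blue=(B>1.6*R)&(B>70)
    def rect(m,t):
        P=W[m][:,:2].astype(np.float32); print(n,t,m.sum(),'z',np.round(np.nanmedian(h[m]),4),end=' ')
        if m.sum()>20: print(cv2.minAreaRect(P*1000),P.min(0),P.max(0))
    rect(reg&blue&(abs(h-.014)<.006),'plate')
    rect(reg&(h>.183)&(h<.2)&(x<.65),'bar/cheek top')
    o=(R>180)&(G<140)&(B<80)&reg&(h>.03); rect(o,'handle'); print(np.nanpercentile(h[o],[5,50,95]))
    rd=(abs(x-.53)<.15)&(abs(y-.15)<.16)
    rect(rd&(abs(h-.03)<.005),'docktop'); rect(rd&(abs(h-.055)<.006),'housing')
    rect(rd&(h>.038)&(h<.052)&(y<.15),'peg?')
E
python3 - <<'E'
from h import *
a=cv2.imread('pics/top0.png'); b=cv2.imread('pics/scene0.png')
A=cv2.resize(a[190:290,220:480],None,fx=3,fy=3,interpolation=cv2.INTER_CUBIC)
B=cv2.resize(b[125:255,210:410],None,fx=3.9,fy=2.2,interpolation=cv2.INTER_CUBIC)[:, :780]
cv2.imwrite('pics/c1.png',np.vstack([A,B]))
E
```

```text
top plate 1021 z 0.013 ((554.0735473632812, -245.18222045898438), (130.28866577148438, 168.83975219726562), 2.22859263420105) [ 0.48655605 -0.32925135] [ 0.6217455  -0.16004059]
top bar/cheek top 335 z 0.1883 ((554.6424560546875, -252.56167602539062), (45.105247497558594, 92.59535217285156), 2.8153674602508545) [ 0.5299026 -0.2988662] [ 0.57726395 -0.20568009]
top handle 91 z 0.1277 ((587.0565185546875, -341.75897216796875), (54.815330505371094, 16.350141525268555), 89.77468872070312) [ 0.57881385 -0.36919186] [ 0.59521174 -0.31436053]
[0.12367917 0.12765081 0.13350637]
top docktop 2871 z 0.0294 ((519.3828735351562, 130.31915283203125), (252.92086791992188, 150.03700256347656), 73.0558853149414) [ 0.4149564  -0.00738838] [0.60772604 0.27304363]
top housing 1103 z 0.0547 ((524.99853515625, 154.97039794921875), (216.9684295654297, 149.17152404785156), 71.4906997680664) [0.46853215 0.03668097] [0.62527496 0.2762976 ]
top peg? 12 z 0.0451 scene plate 685 z 0.0133 ((552.9710083007812, -245.5340576171875), (135.84764099121094, 165.13990783691406), 0.9882045984268188) [ 0.4845705  -0.32732606] [ 0.6217118 -0.16189  ]
scene bar/cheek top 167 z 0.1889 ((557.7659301757812, -250.66722106933594), (47.92215347290039, 95.469970703125), 2.4559106826782227) [ 0.5320507  -0.29921776] [ 0.5797962  -0.20309834]
scene handle 34 z 0.1279 ((586.4306030273438, -342.16259765625), (55.53242492675781, 21.392343521118164), 88.8144302368164) [ 0.5755024 -0.3699277] [ 0.5969342 -0.3143989]
[0.12224138 0.12786463 0.13155026]
scene docktop 1742 z 0.0298 ((522.705322265625, 135.2085418701172), (261.4134826660156, 151.6876678466797), 72.75017547607422) [ 0.41750216 -0.00835427] [0.63034916 0.27729738]
scene housing 759 z 0.0553 ((525.8932495117188, 163.4270782470703), (215.4265899658203, 150.7835235595703), 67.79191589355469) [0.47152224 0.03957246] [0.6308341  0.27932227]
scene peg? 10 z 0.0451
```

View pics/c1.png

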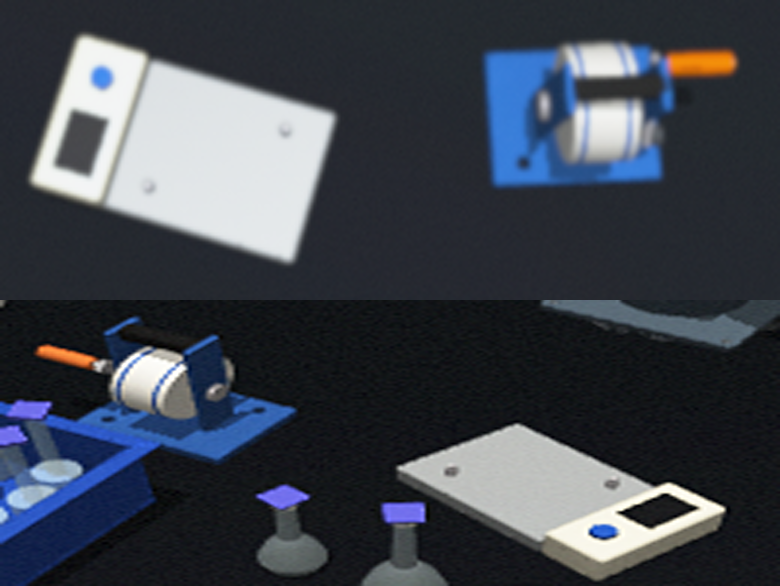

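The crop agrees with the fits: the head yaw is about +2.4° and the dock about -17°. I'll fit the dock silhouette, check IK, then go above the bar.

```bash
cat > fit.py <<'E'
from h import *
from scipy.optimize import minimize
def T(p): 
    c,s=np.cos(p[2]),np.sin(p[2]); return np.array([[c,-s],[s,c]]),np.array(p[:2])
def box(p,x,y,z):
    R,t=T(p); return np.array([[*(R@[a,b]+t),k] for a in x for b in y for k in z])
def sil(cam,boxes,S=8):
    m=np.zeros((400,640),np.float32); M=np.zeros((400*4,640*4),np.uint8)
    for b in boxes:
        u=np.array([proj(cam,q) for q in b]); h=cv2.convexHull(((u+.5)*4-.5).astype(np.float32))
        cv2.fillPoly(M,[np.round(h*256).astype(np.int32)],255,shift=8)
    return cv2.resize(M,(640,400),interpolation=cv2.INTER_AREA)/255.
E
python3 - <<'E'
from fit import *
from scipy.optimize import minimize
D={}
for n in ['top','scene']:
    z=np.load(n+'.npz'); D[n]=dict(z)
def db(p): return [box(p,(-.075,.075),(-.095,.165),(0,.03)),box(p,(-.075,.075),(.095,.165),(.03,.055))]
res={}
for use in (['top'],['scene'],['top','scene']):
    def cost(p):
        e=0
        for n in use:
            c=D[n]; W=c['W']; g=c['img'].astype(float).mean(-1)
            s=sil(c,db(p)); w=cv2.dilate(sil(c,db([.512,.11,-.295])),np.ones((11,11)))>0
            # bright = dock ; interior dark display filled by window limited to edge band
            inner=cv2.erode(sil(c,db([.512,.11,-.295])),np.ones((13,13)))>.99
            b=np.clip((g-25)/(110 if n=='top' else 80),0,1); 
            e+=((s-b)[w&~inner]**2).mean()
        return e
    o=minimize(cost,[.512,.11,-.295],method='Nelder-Mead',options=dict(initial_simplex=[[.512,.11,-.295],[.520,.11,-.295],[.512,.118,-.295],[.512,.11,-.25]]))
    print(use,o.x,o.fun)
    p=o.x; R,t=T(p)
    for q in ([-.045,.058],[.045,-.052]): print([np.round(proj(D[n],[*(R@q+t),.05]),1) for n in D])
W=D['top']['W']; m=(abs(W[...,0]-.53)<.15)&(abs(W[...,1]-.1)<.1)&(W[...,2]>.038)&(W[...,2]<.052)
for n in D:
    W=D[n]['W'];m=(abs(W[...,0]-.5)<.08)&(W[...,1]>0)&(W[...,1]<.17)&(W[...,2]>.036)&(W[...,2]<.052)
    print(n,[(v,u,np.round(W[v,u],3).tolist()) for v,u in zip(*np.nonzero(m))])
for y in (np.pi/2,-np.pi/2):
    q=r.ik([.555,-.2515,.35],[np.pi,0,y+.043]); print(q)
    q=r.ik([.512,.11,.35],[np.pi,0,y-.295]); print(q)
E
```

```text
['top'] [ 0.51177435  0.10023318 -0.29994003] 0.029073824558238967
[array([268.7, 250.8]), array([366.6, 205.9])]
[array([314.8, 232. ]), array([325.2, 200. ])]
['scene'] [ 0.50808695  0.09884394 -0.29318284] 0.037793717435580534
[array([269.3, 252.3]), array([366.8, 205. ])]
[array([315.2, 233.1]), array([325.4, 199.2])]
['top', 'scene'] [ 0.5107206   0.09881425 -0.29633343] 0.07538317612324921
[array([269.2, 251.3]), array([366.4, 205.5])]
[array([315.3, 232.3]), array([325. , 199.7])]
top [(np.int64(220), np.int64(277), [0.577, 0.147, 0.036]), (np.int64(220), np.int64(284), [0.577, 0.127, 0.036]), (np.int64(222), np.int64(272), [0.571, 0.162, 0.036]), (np.int64(223), np.int64(313), [0.567, 0.042, 0.041]), (np.int64(225), np.int64(272), [0.562, 0.161, 0.037]), (np.int64(227), np.int64(308), [0.556, 0.057, 0.036]), (np.int64(229), np.int64(296), [0.55, 0.092, 0.036]), (np.int64(230), np.int64(322), [0.547, 0.016, 0.036]), (np.int64(231), np.int64(270), [0.545, 0.167, 0.038]), (np.int64(231), np.int64(310), [0.544, 0.051, 0.037]), (np.int64(232), np.int64(279), [0.542, 0.141, 0.036])
[... 3645 characters left out ...]
66), [0.489, 0.168, 0.047]), (np.int64(208), np.int64(365), [0.488, 0.165, 0.038]), (np.int64(208), np.int64(366), [0.49, 0.17, 0.044]), (np.int64(209), np.int64(365), [0.494, 0.168, 0.041]), (np.int64(209), np.int64(366), [0.49, 0.17, 0.038]), (np.int64(214), np.int64(328), [0.577, 0.072, 0.036]), (np.int64(217), np.int64(346), [0.555, 0.129, 0.036])]
[-0.20733889  0.56080638  1.00928992  1.4411748  -0.47457713  1.39858185
  0.85536946]
[-0.73174445  0.29589136  0.59569637  1.64646047 -0.17312667  1.2524626
 -0.39682933]
[-0.29323249  0.72238204  1.35991513  1.44368516 -0.70377755  1.5286088
 -2.06319155]
[-0.23360433  0.25971519 -0.09027795  1.63036231  0.02437832  1.25261446
  2.51809452]
```

```bash
python3 - <<'E'
from h import *
H=[.555,-.2515]; o=[np.pi,0,np.pi/2+.043]
r.move_l([.231,.634,.36],0.25)
r.move_pose([*H,.33],o)
r.set_gripper(0.75,60)
print(r.get_clock(),r.get_position(),r.get_wrist_force())
print('hit',r.move_l([*H,.163],0.12,max_force=8),r.get_position())
r.set_gripper(0,80); print(r.get_width(),r.get_grip_force(),r.get_wrist_force())
r.move_l([*H,.30],0.15)
print(r.get_clock(),r.get_wrist_force(),r.get_torque(),r.get_width(),r.get_position())
for n in ['scene','top']:
    c=cap(n); W=cloud(c); np.savez(n+'1.npz',W=W,img=c['img'],**{k:c[k] for k in('f','cx','cy','extrinsics')})
    cv2.imwrite(f'pics/{n}1.png',c['img'][...,::-1])
E
python3 -c "
import cv2,numpy as np
a=cv2.imread('pics/scene1.png')[60:230,180:400];b=cv2.imread('pics/top1.png')[150:300,340:540]
f=lambda i:cv2.resize(i,(400,300),interpolation=3)
cv2.imwrite('pics/c2.png',np.hstack([f(a),f(b)]))"
```

```text
5.3083 [ 0.55503532 -0.25142225  0.33000668] [ 0.61170388  0.35443059 -0.08078289]
hit False [ 0.55528527 -0.25179836  0.16365442]
0.24321581531078412 79.84573602676392 [-1.92897491  0.29548868  4.8794493 ]
8.3833 [-0.18537042  0.08216853 -9.40940022] [ 0.02668273 -0.020003    0.01295345] 0.24006866035898203 [ 0.55464668 -0.25093243  0.29880398]
```

View pics/c2.png

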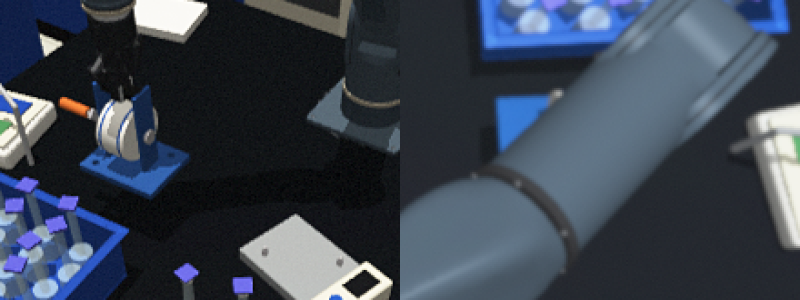

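Left crop: the head hangs level in the gripper with its plate at about (135,170), clear of the flasks. Next I'll carry it over the dock and measure it relative to the pegs there.

```bash
python3 - <<'E'
from h import *
o=[np.pi,0,np.pi/2-.297]
r.move_l([.511,.0998,.30],0.2,orientation=o)
r.move_l([.511,.0998,.253],0.12)
r.wait(.3)
print(r.get_clock(),r.get_wrist_force(),r.get_position(),r.get_ee_rot())
for n in ['scene','top']:
    c=cap(n); W=cloud(c); np.savez(n+'2.npz',W=W,img=c['img'],**{k:c[k] for k in('f','cx','cy','extrinsics')})
    cv2.imwrite(f'pics/{n}2.png',c['img'][...,::-1])
    img=c['img'].astype(int);R,G,B=[img[...,i] for i in range(3)]; x,y,h=[W[...,i] for i in range(3)]
    reg=(abs(x-.52)<.13)&(abs(y-.1)<.13)
    for t,m in (('plate',reg&(B>1.6*R)&(B>70)&(abs(h-.102)<.008)),('top',reg&(B>1.6*R)&(B>50)&(abs(h-.278)<.009)),('handle',reg&(R>170)&(G<140)&(B<80))):
        print(n,t,m.sum(),np.nanmedian(h[m]) if m.any() else 0, cv2.minAreaRect((W[m][:,:2]*1000).astype(np.float32)) if m.sum()>20 else '')
E
python3 -c "
import cv2,numpy as np
a=cv2.imread('pics/scene2.png')[90:240,260:460];b=cv2.imread('pics/top2.png')[170:320,200:400]
f=lambda i:cv2.resize(i,(400,300),interpolation=3)
cv2.imwrite('pics/c3.png',np.hstack([f(a),f(b)]))"
```

```text
11.2417 [-0.03932432 -0.20415498 -8.59898973] [0.51124125 0.09977786 0.2534863 ] [ 3.14093312e+00 -4.67519481e-04  1.27394415e+00]
scene plate 921 0.10389376681594864 ((512.650390625, 106.08186340332031), (165.05413818359375, 134.27072143554688), 71.8687515258789)
scene top 65 0.27771557325342416 ((511.7933044433594, 99.98243713378906), (92.84352111816406, 47.69746780395508), 72.82054901123047)
scene handle 48 0.21795149984339673 ((511.84649658203125, 2.087230682373047), (58.413211822509766, 17.902313232421875), 71.06378173828125)
top plate 509 0.10314611980195384 ((499.232421875, 62.86994171142578), (75.39707946777344, 130.0688018798828), 71.10802459716797)
top top 69 0.27855835052476646 ((496.8709716796875, 58.54961395263672), (9.281347274780273, 44.15065002441406), 72.71224975585938)
top handle 75 0.21789151299872841 ((509.42034912109375, -0.26709938049316406), (55.19443130493164, 18.23894500732422), 74.99398803710938)
```

View pics/c3.png

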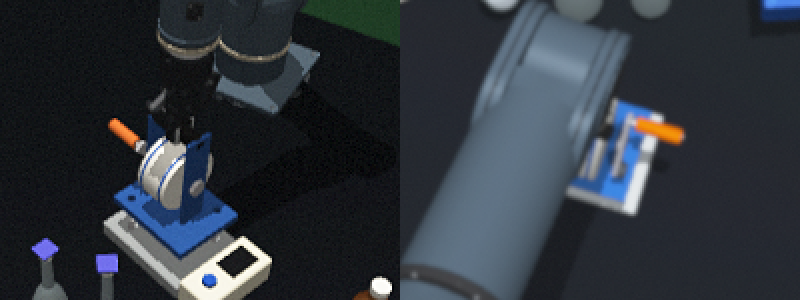

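Left crop: the plate sits parallel above the dock, and the measured head origin (0.511, 0.100) matches the dock estimate. I'll lower it with force guards.

Run:
```python
from h import *
for z,s in((.216,.08),(.209,.04),(.204,.03),(.199,.03),(.195,.03),(.191,.02)):
    hit=r.move_l([.511,.0998,z],s,max_force=10)
    print(z,hit,np.round(r.get_wrist_force(),2),np.round(r.get_torque(),2),np.round(r.get_position(),4),r.get_clock())
    if hit: break
```

```text
0.216 False [ 0.11 -0.19 -8.92] [ 0.01 -0.12  0.01] [0.5111 0.0996 0.216 ] 11.95
0.209 False [-0.17  0.22 -9.32] [-0.   -0.06  0.03] [0.5109 0.0999 0.2089] 12.275
0.204 False [ 0.5   0.58 -8.26] [ 0.25 -0.19  0.03] [0.511  0.1    0.2039] 12.5917
0.199 False [ 0.65  1.19 -9.98] [ 0.63 -0.49  0.11] [0.5111 0.1    0.1988] 12.9083
0.195 False [ 1.04  2.32 -9.65] [ 0.62 -0.61  0.17] [0.511  0.0999 0.1948] 13.1917
0.191 True [-1.4   2.01  4.57] [ 0.3  -0.   -0.03] [0.5116 0.101  0.1934] 13.4
```

```bash
python3 - <<'E'
from h import *
p=r.get_position()
print(r.move_l([p[0],p[1],.190],.02,max_force=15),np.round(r.get_wrist_force(),2),np.round(r.get_position(),4))
r.set_gripper(.75,60); r.wait(.2)
print(np.round(r.get_wrist_force(),2))
r.move_l([p[0],p[1],.30],.2)
# toward handle side
c=np.array([.511,.0998]); yv=np.array([np.sin(.297),np.cos(.297)])
r.move_l([*(c-.105*yv),.30],.2)
print(r.get_clock())
for n in ['scene','top']:
    k=cap(n); W=cloud(k); np.savez(n+'3.npz',W=W,img=k['img'],**{a:k[a] for a in('f','cx','cy','extrinsics')})
    cv2.imwrite(f'pics/{n}3.png',k['img'][...,::-1])
    img=k['img'].astype(int);R,G,B=[img[...,i] for i in range(3)]; x,y,h=[W[...,i] for i in range(3)]
    reg=(abs(x-.52)<.13)&(abs(y-.08)<.17)
    bl=(B>1.6*R)&(B>50)
    for t,m in (('plate',reg&bl&(abs(h-.044)<.008)),('top',reg&bl&(abs(h-.22)<.009)),('handle',reg&(R>170)&(G<140)&(B<80)&(h>.08)),('housing',reg&(abs(h-.055)<.004)&(y>.17)),('dockT',reg&(abs(h-.03)<.004)&~bl)):
        print(n,t,m.sum(),np.nanmedian(h[m]) if m.any() else 0, cv2.minAreaRect((W[m][:,:2]*1000).astype(np.float32)) if m.sum()>20 else '', W[m].mean(0) if m.any() else 0)
E
python3 -c "
import cv2,numpy as np
a=cv2.imread('pics/scene3.png')[120:250,270:443];b=cv2.imread('pics/top3.png')[170:320,200:400]
f=lambda i:cv2.resize(i,(400,300),interpolation=3)
cv2.imwrite('pics/c4.png',np.hstack([f(a),f(b)]))"
```

```text
True [-3.95  1.23  8.26] [0.5116 0.101  0.1934]
[-0.09 -0.31  0.03]
15.675
scene plate 885 0.043680592527881604 ((513.4869995117188, 105.43262481689453), (165.33880615234375, 134.1221466064453), 72.48403930664062) [0.53712616 0.12112598 0.04364949]
scene top 78 0.21877743312193154 ((512.7001342773438, 101.26625061035156), (91.62740325927734, 47.25996398925781), 73.0198745727539) [0.51774236 0.10865679 0.21819286]
scene handle 40 0.15861210867814796 ((513.347900390625, 3.5832672119140625), (58.1649055480957, 15.931288719177246), 75.17204284667969) [0.51437258 0.00653613 0.15859707]
scene housing 539 0.0551995612856945 ((549.9838256835938, 224.62802124023438), (68.25650787353516, 150.4711456298828), 75.31529235839844) [0.5588641  0.21967746 0.05511829]
scene dockT 236 0.029854342249144662 ((523.2740478515625, 134.68785095214844), (259.8247985839844, 150.54653930664062), 72.7720718383789) [0.57693222 0.09949261 0.02981487]
top plate 560 0.04362340698316099 ((525.291015625, 148.50198364257812), (74.17706298828125, 128.48880004882812), 73.01106262207031) [0.52167006 0.1638118  0.04358359]
top top 66 0.2185467367880636 ((520.2012939453125, 135.12429809570312), (17.19561767578125, 44.50306701660156), 71.67196655273438) [0.52090662 0.1384951  0.21821832]
top handle 0 0  0
top housing 791 0.054784485603462586 ((546.1116943359375, 219.90670776367188), (72.03826904296875, 151.62718200683594), 78.7215576171875) [0.55131884 0.21798668 0.05491025]
top dockT 208 0.02951717007687222 ((526.94140625, 156.1391143798828), (100.02577209472656, 163.9844512939453), 65.2488021850586) [0.52386678 0.1629771  0.02967104]
```

View pics/c4.png

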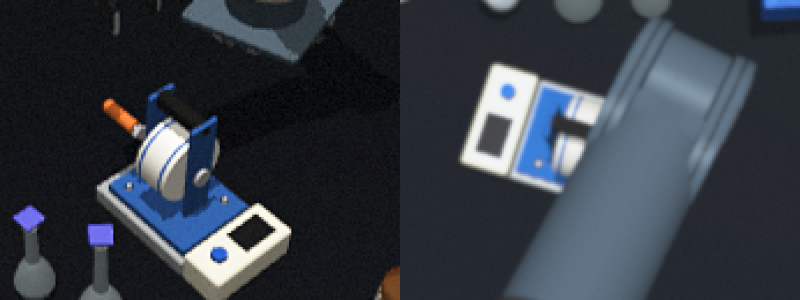

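The left crop shows both peg tips through the plate, at about (130,185) and (225,200), and the plate top at z=0.0437, so the head is seated. The handle is at about 45° on +x. I'll grip it and turn a first arc.

```bash
cat > crank.py <<'E'
from h import *
import json
YAW=-.298; C=np.array([.5116,.101]); xv=np.array([np.cos(YAW),np.sin(YAW)]); yv=np.array([-np.sin(YAW),np.cos(YAW)])
O=[np.pi,0,np.pi/2+YAW]; A0=np.array([0.,.120-.0187]); YG=-.105
def tcp(th,off=(0,0),R=.042):
    x,z=A0+off+R*np.array([np.sin(th),np.cos(th)]); return [*(C+x*xv+YG*yv),z]
def rec(th,s):
    p=r.get_position(); f=np.array(r.get_wrist_force())
    u=np.array([(p[:2]-C)@xv,p[2]]); F=np.array([f[:2]@xv,f[2]])
    n=np.array([np.sin(th),np.cos(th)]); t=np.array([n[1],-n[0]])
    d=dict(th=th,s=s,u=u.tolist(),F=F.tolist(),Fr=F@n,Ft=F@t,Fy=f[:2]@yv)
    open('log.jsonl','a').write(json.dumps(d)+'\n')
    print('%.2f %+d  u %.4f %.4f  Fr %.2f Ft %.2f Fy %.2f'%(th,s,*u,F@n,F@t,d['Fy'])); return d
E
python3 - <<'E'
from crank import *
th=.79; p=tcp(th)
r.move_l([p[0],p[1],.26],.25,orientation=O)
r.move_l(p,.12,max_force=8)
print(r.get_position(),p,r.get_wrist_force())
r.set_gripper(0,35); print(r.get_width(),r.get_grip_force(),r.get_clock())
rec(th,0)
for k in range(6):
    th+=.3; r.move_l(tcp(th),.05,max_force=25); rec(th,1)
print(r.get_clock(),r.get_width())
E
```

```text
[ 0.50966824 -0.00823049  0.13146311] [np.float64(0.5092909463220834), np.float64(-0.008131965052754306), np.float64(0.13086150325739393)] [ 0.26185381  0.3520779  -0.5040541 ]
0.21989228555818474 34.21212673187256 17.8167
0.79 +0  u 0.0296 0.1309  Fr -0.15 Ft -2.54 Fy 1.00
1.09 +1  u 0.0377 0.1204  Fr -0.04 Ft 1.55 Fy 2.62
1.39 +1  u 0.0412 0.1085  Fr 2.05 Ft 1.42 Fy 2.94
1.69 +1  u 0.0416 0.0959  Fr 2.16 Ft 1.66 Fy 1.29
1.99 +1  u 0.0381 0.0838  Fr 4.05 Ft 1.35 Fy 0.70
2.29 +1  u 0.0307 0.0732  Fr 4.99 Ft 3.07 Fy -0.19
2.59 +1  u 0.0209 0.0652  Fr 2.83 Ft 2.08 Fy 1.62
20.2167 0.22106682064825856
```

Run:
```python
from crank import *
th=2.59
for s,sp in [(1,.01)]*5+[(-1,.01)]*6+[(-1,.03)]*2:
    th+=s*.05*(1 if sp<.02 else 3); r.move_l(tcp(th),sp,max_force=25); rec(th,s)
print(r.get_clock())
```

```text
2.64 +1  u 0.0204 0.0646  Fr 3.38 Ft -0.57 Fy 1.09
2.69 +1  u 0.0182 0.0635  Fr 4.18 Ft -0.70 Fy 1.34
2.74 +1  u 0.0161 0.0626  Fr 5.89 Ft 0.15 Fy 1.36
2.79 +1  u 0.0142 0.0618  Fr 6.05 Ft 0.37 Fy 2.49
2.84 +1  u 0.0122 0.0611  Fr 4.57 Ft -0.37 Fy 4.10
2.79 -1  u 0.0138 0.0617  Fr 4.78 Ft 2.62 Fy 3.07
2.74 -1  u 0.0166 0.0627  Fr 3.84 Ft 3.51 Fy 4.42
2.69 -1  u 0.0186 0.0636  Fr 4.49 Ft 3.05 Fy 3.85
2.64 -1  u 0.0204 0.0645  Fr 4.16 Ft 1.96 Fy 3.03
2.59 -1  u 0.0222 0.0656  Fr 4.06 Ft 2.37 Fy 3.65
2.54 -1  u 0.0240 0.0668  Fr 4.17 Ft 2.34 Fy 2.86
2.39 -1  u 0.0297 0.0710  Fr 2.57 Ft -0.02 Fy 1.97
2.24 -1  u 0.0336 0.0756  Fr 1.48 Ft -0.66 Fy 1.70
24.875
```

```bash
cat > sweep.py <<'E'
from crank import *
import sys
OFF=(.0004,-.001)
def sweep(th,s,n,step=.7):
    for k in range(n):
        for j in range(2): r.move_l(tcp(th+s*(step-.12)*(j+1)/2,OFF),.08,max_force=25)
        th+=s*(step-.12)
        for j in range(3):
            th+=s*.04; r.move_l(tcp(th,OFF),.01,max_force=25)
            if j:
                fs=[]
                for i in range(3): r.wait(.015); fs.append(r.get_wrist_force())
                f=np.mean(fs,0); F=np.array([f[:2]@xv,f[2]]); nn=np.array([np.sin(th),np.cos(th)])
                d=dict(th=th,s=s,Fr=F@nn,Ft=F@[nn[1],-nn[0]]); open('sweep.jsonl','a').write(json.dumps(d)+'\n')
                print('%.2f %+d Fr %.2f Ft %.2f'%(th,s,d['Fr'],d['Ft']))
    return th
E
python3 - <<'E'
from sweep import *
th=sweep(2.24,1,9); print(th,r.get_clock(),r.get_width())
E
```

```text
2.90 +1 Fr 2.21 Ft -0.91
2.94 +1 Fr 1.25 Ft 0.14
3.60 +1 Fr 3.42 Ft -0.27
3.64 +1 Fr 3.42 Ft 0.15
4.30 +1 Fr -0.35 Ft -0.18
4.34 +1 Fr -0.17 Ft 1.32
5.00 +1 Fr 0.26 Ft -0.78
5.04 +1 Fr 0.64 Ft -0.21
5.70 +1 Fr -3.33 Ft -2.42
5.74 +1 Fr -3.40 Ft -2.30
6.40 +1 Fr 1.93 Ft -2.52
6.44 +1 Fr 1.69 Ft -2.03
7.10 +1 Fr 3.37 Ft -1.84
7.14 +1 Fr 3.12 Ft -0.90
7.80 +1 Fr -0.69 Ft -0.80
7.84 +1 Fr -0.23 Ft 0.83
8.50 +1 Fr -3.54 Ft -0.38
8.54 +1 Fr -3.08 Ft 0.98
8.54 39.7333 0.21926780629404483
```

```bash
cat > an.py <<'E'
import json,numpy as np
L=[json.loads(l) for l in open('sweep.jsonl')]
th,s,Fr,Ft=[np.array([d[k] for d in L]) for k in('th','s','Fr','Ft')]
sel=np.ones(len(th),bool)
for cols in (0,1):
    M=np.stack([s,np.sin(th),np.cos(th)]+([Fr] if cols else []),1)
    c,res,*_=np.linalg.lstsq(M,Ft,rcond=None)
    e=Ft-M@c; sg=e.std(); A=np.hypot(c[1],c[2]); psi=np.arctan2(c[2],c[1])
    print('D/R %.2f A/R %.2f psi %.2f target %.3f sd %.2f angle err %.2f'%(c[0],A,psi,(np.pi-psi)%(2*np.pi),sg,sg/A*np.sqrt(2/len(th))),c)
    print(np.round(e,1))
E
python3 - <<'E'
from sweep import *
th=sweep(8.54,-1,8); print(th,r.get_clock(),r.get_width())
E
python3 an.py
```

```text
7.88 -1 Fr 0.02 Ft 0.75
7.84 -1 Fr -0.28 Ft 0.02
7.18 -1 Fr -2.25 Ft -0.90
7.14 -1 Fr -2.07 Ft -0.99
6.48 -1 Fr -1.14 Ft 0.51
6.44 -1 Fr 0.27 Ft -0.41
5.78 -1 Fr -1.90 Ft 1.00
5.74 -1 Fr -2.74 Ft 0.19
5.08 -1 Fr 2.77 Ft -0.58
5.04 -1 Fr 2.74 Ft -0.89
4.38 -1 Fr -4.36 Ft 0.16
4.34 -1 Fr -4.13 Ft 0.43
3.68 -1 Fr -5.55 Ft 1.17
3.64 -1 Fr -5.21 Ft 0.85
2.98 -1 Fr -2.18 Ft 3.29
2.94 -1 Fr -0.96 Ft 2.33
2.9399999999999977 52.9333 0.222330419678808
D/R -0.61 A/R 1.14 psi -1.48 target 4.623 sd 0.81 angle err 0.17 [-0.60847302  0.10168553 -1.1393967 ]
[-1.4 -0.4 -0.6 -0.2  0.1  1.6  0.2  0.9 -0.8 -0.7 -0.8 -0.3 -0.5  0.4
 -0.2  1.4 -0.5  0.8  0.  -0.7 -0.9 -0.9  1.   0.1  1.4  0.6 -0.7 -1.
 -0.7 -0.5 -0.4 -0.7  1.5  0.6]
D/R -0.59 A/R 1.14 psi -1.48 target 4.619 sd 0.80 angle err 0.17 [-0.59040975  0.10626015 -1.13093412 -0.01821088]
[-1.4 -0.4 -0.6 -0.1  0.   1.6  0.2  0.9 -0.9 -0.8 -0.8 -0.3 -0.5  0.4
 -0.3  1.3 -0.6  0.7  0.  -0.7 -0.9 -1.   1.   0.1  1.4  0.6 -0.6 -1.
 -0.8 -0.5 -0.4 -0.8  1.5  0.6]
```

Run:
```python
from sweep import *
th=2.94
for t in np.linspace(2.94,4.45,6)[1:]: r.move_l(tcp(t,OFF),.1,max_force=25)
th=4.45; out={1:[],-1:[]}
for s in [1]*7+[-1]*7:
    th+=s*.05; r.move_l(tcp(th,OFF),.01,max_force=25)
    f=np.mean([r.get_wrist_force() for i in range(2)],0); F=np.array([f[:2]@xv,f[2]]); n=np.array([np.sin(th),np.cos(th)])
    ft=F@[n[1],-n[0]]; out[s].append(ft); print('%.2f %+d Fr %.2f Ft %.2f'%(th,s,F@n,ft))
a,b=[np.mean(out[k][2:]) for k in(1,-1)]; print(a,b,'L',(a+b)/2,'D',(b-a)/2,r.get_clock())
```

```text
4.50 +1 Fr -0.46 Ft -0.51
4.55 +1 Fr -0.28 Ft 0.48
4.60 +1 Fr -1.34 Ft 1.71
4.65 +1 Fr -1.25 Ft 1.97
4.70 +1 Fr -0.04 Ft 1.37
4.75 +1 Fr 0.21 Ft 0.73
4.80 +1 Fr 0.37 Ft 1.38
4.75 -1 Fr -1.02 Ft -0.76
4.70 -1 Fr -0.51 Ft -0.29
4.65 -1 Fr -0.97 Ft -1.60
4.60 -1 Fr -0.89 Ft -1.47
4.55 -1 Fr -0.19 Ft -0.73
4.50 -1 Fr 0.50 Ft -2.20
4.45 -1 Fr 0.24 Ft -0.97
1.4312512892675036 -1.39263676857396 L 0.01930726034677177 D -1.4119440289207317 59.325
```

Run:
```python
from sweep import *
for t in (4.5,4.56,4.62): r.move_l(tcp(t,OFF),.015,max_force=25)
r.wait(.8)
p=r.get_position(); u=np.array([(p[:2]-C)@xv,p[2]])-A0-OFF
print(np.arctan2(u[0],u[1])%(2*np.pi),np.hypot(*u),r.get_wrist_force(),r.get_width(),r.get_grip_force(),np.abs(r.get_joint_velocities()).max())
k=cap('scene'); W=cloud(k); img=k['img'].astype(int);R,G,B=[img[...,i] for i in range(3)]
m=(abs(W[...,0]-.52)<.13)&(abs(W[...,1]-.1)<.13)&(B>1.6*R)&(B>50)&(abs(W[...,2]-.044)<.01)
print(np.nanmedian(W[m][:,2]),cv2.minAreaRect((W[m][:,:2]*1000).astype(np.float32)),r.get_clock())
cv2.imwrite('pics/c5.png',cv2.resize(k['img'][100:250,250:450,::-1],None,fx=3,fy=3,interpolation=3))
```

```text
4.619943991988322 0.04202047815109512 [-0.14536352 -0.14912857  2.59669587] 0.22190857962170707 35.29165327548981 0.002188331500569588
0.043613420836566254 ((513.4368896484375, 106.38722229003906), (165.5200958251953, 134.67550659179688), 73.06617736816406) 61.1
```

View pics/c5.png

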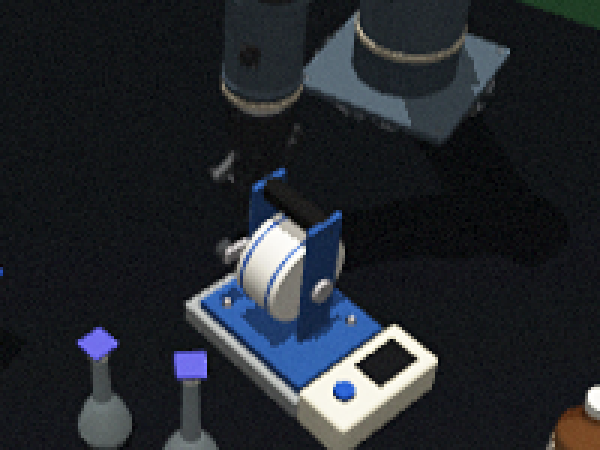

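The head is flush with both pegs showing at (228,300) and (350,320). The crank stub is on the camera side, so the gripped handle is on -x as intended, and the glassware hasn't moved. I'm handing in.

```bash
python3 -c "
from rig import r
print(r.hand_in(), r.get_clock())"
```

```text
the job is handed in; nothing more can be done
the job is handed in; nothing more can be done
```

The job is handed in at about 61 s: the head is flush on both pegs, the glassware I could see is unmoved, and the drum is still with the handle gripped at 4.62 rad, my force-based estimate of heavy side down (good to about ±0.17 rad, from noisy readings).

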